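# Free the washed instrument basket and hold it over the bath to drain

### The job

The basket of instruments is barred in the steel washing bath by a hold-down. Wind the handwheel anticlockwise (seen from above) by its crank knob until the hold-down is drawn fully back against its stop, then lift the basket by its handle bar straight up, with its instruments in it, and hold it level and still over the middle of the bath to drain, its feet about 5 cm above the bath's rim. Finish while still holding it there: do not put it down or let go, and leave the other things on the table where they stand.

Things in the scene. Friction and masses are not known exactly. Their poses are not given: they have to be found in the camera images.
- bath: Fixed open steel washing bath, outside 162 (x) x 242 (y) mm, rim 95 mm above the table, walls 6 mm, inner floor 30 mm above the table. Origin: centre of the tank's underside, on the table; z up, y along the tank's long side. At its +y end (y 155 to 255 mm, x -45 to 45 mm) stands a white drive housing 128 mm high with a handwheel lying flat on top.
- wheel (a joint): Angle of the handwheel (rad) about its vertical axis; grows anticlockwise seen from above; 0 to 8.64, 8.64 at the stop; starts between 0 and 2.8. Geared to the hold-down: 40 mm per turn (6.366 mm per rad). It takes about 0.1 N m, stays where it is left and cannot pass its stop.
- jaw (a joint): Travel of the hold-down (m) along the bath's +y, away from the basket: 0 to 0.055; at 0.055 the dark collar on its bar touches the housing (the stop). It moves only with the wheel. At the start it covers 15 to 33 mm of the basket's +y end.
- wheel_axis (a point): Point on the handwheel's vertical axis, at (0, 205, 163) mm in the bath's frame, level with the middle of the crank knob. The wheel is a flat disc 115 mm across, its top 142 mm above the table.
- knob (a point): Middle of the upright crank knob, 163 mm above the table: a black round knob 22 mm across and 42 mm high (142 to 184 mm above the table) that spins freely on its pin, 45 mm from the wheel's axis; at wheel angle 0 it lies towards the bath's -y. Its frame spins, so use only the position.
- jaw_tip (a point): Middle of the hold-down foot's leading edge, at the foot's underside (110 mm above the table); the foot is a steel plate 80 mm wide (x), 6 mm thick, on a bar 18 mm wide that runs to the housing, top 122 mm (collar 130 mm) above the table.
- basket: Loose wire basket 130 (x) x 210 (y) mm standing on 15 mm feet in the bath, rim 75 mm above its feet; 0.3 to 0.6 kg. Origin: centre of the underside of its feet; z up, y along its long side. With its load its centre of mass lies within about 10 mm of the origin in x and y. It has about 10 mm play to the tank walls.
- basket_grip (a point): Centre of the basket's handle bar, 128 mm above the basket's feet: a square steel bar 14 x 14 mm, 130 mm long along the basket's x, between two uprights 120 mm apart; bare 14 mm thick along the basket's y; 46 mm free between the basket's rim and the bar.
- tweezers: Loose tweezers in the basket, 140 mm long along their y, 8 mm high. Origin: middle of the underside.
- needle_holder: Loose scissor-shaped needle holder in the basket, 150 mm long along its y, about 58 mm wide at the finger rings, 7 mm high. Origin: middle of the underside.
- jar: Bystander: closed jar, 64 mm across, 75 mm high; loose, to be left alone. Origin: centre of its underside.
- bowl: Bystander: round steel bowl, 110 mm across, 45 mm high; loose, to be left alone. Origin: centre of its underside.
- carton: Bystander: small cardboard carton 70 x 110 x 45 mm; loose, to be left alone. Origin: centre of its underside.
- clamp: Bystander: scissor-shaped steel clamp, 160 mm long, lying on the table; loose, to be left alone. Origin: centre of its underside.
- can: Bystander: aerosol can, 54 mm across, 150 mm high; loose, to be left alone. Origin: centre of its underside.
- sprayer: Bystander: hand sprayer with trigger, 76 mm across, 213 mm high; loose, to be left alone. Origin: centre of its underside.
There are look-alikes about, which are no part of the job. Leave any orange, purple or turquoise look-alike of the needle_holder alone.

How it is judged:
On the way, in this order (a step that is already met when the one before it is completed fails the run):
1. the hold-down is wound back against its stop (value of joint jaw above 0.0525 m), for 0.2 s.
2. the basket hangs level and still from the gripper, clear above the bath (z of basket in the frame of bath between 0.12 and 0.195 m and horizontal distance between basket and bath below 0.05 m and angle between basket's own z axis and vertical below 0.15 rad and contact force between basket and the fingers above 1 N and contact force between basket and bath below 0.05 N and linear speed of basket below 0.03 m/s and angular speed of basket below 0.2 rad/s), for 0.5 s.
At the end, for the whole second after the job is handed in: The hold-down is within 2.5 mm of its stop; the fingers hold the basket with its feet 25 to 100 mm above the bath's rim and its centre within 50 mm of the bath's, tilted less than 0.15 rad, still (under 30 mm/s and 0.2 rad/s), touching no part of the bath, and both instruments lie in it (all of step 2 and value of joint jaw above 0.0525 m and z of tweezers in the frame of basket between 0 and 0.075 m and x of tweezers in the frame of basket between -0.065 and 0.065 m and y of tweezers in the frame of basket between -0.105 and 0.105 m and z of needle_holder in the frame of basket between 0 and 0.075 m and x of needle_holder in the frame of basket between -0.065 and 0.065 m and y of needle_holder in the frame of basket between -0.105 and 0.105 m); the arm keeps its last pose, push and grip.
It fails at once if the basket is tipped by more than 20 degrees (angle between basket's own z axis and vertical above 0.35 rad).
It fails at once if a bystander is moved by more than 30 mm (distance of any of jar, bowl, carton, clamp, can, sprayer from where it was at the start of the episode above 0.03 m).
It also fails if it takes over 64 s, if anything falls off the work surface, if the arm or the gripper's body presses on something with over 40 N, if the wrist force passes 120 N, or if a joint passes its speed limit or range.

### The arm

A 6-joint arm with a two-finger parallel gripper is mounted at the origin on the work surface. World frame = base frame: x ahead of the robot, y to its left, z up, the work surface at z = 0. Lengths are in m, angles in rad, forces in N, time in s.
With the tool pointing down it reaches from about 0.25 to 0.85 m from the base axis. Payload 12.5 kg.
Tool frame: the origin (TCP) lies at the very end of the fingers, on their centre line; the grasp point (between the pads) lies 19 mm behind it; z points along the fingers, x is the direction in which the jaws open and shut, and the axes are right-handed (so a half turn about z gives the same grasp; the last joint's range is limited). The gripper opens to 93 mm and grips with 3 to 60 N. Pads are 15 mm wide; open, the fingers measure 128 mm over their backs; the gripper's body (75 mm by 188 mm) begins 65 mm behind the grasp point.
Start: joints at [-1.191, 0.351, 1.652, -0, 1.139, -0.085], TCP at [0.247, -0.492, 0.189] pointing down, gripper open.
Joint ranges: [-2.75, 2.75], [-0.79, 2.1], [0.01, 2.65], [-1.57, 4.71], [0.07, 3.14], [-2.87, 2.87]. Speed limits (rad/s): [2.22, 2.22, 2.79, 3.14, 3.14, 3.14].

### API

Orientations are given as [roll, pitch, yaw] about the fixed x, y, z axes, in that order (R = Rz(yaw) Ry(pitch) Rx(roll)).
In Python, from station import robot, cams, order gives the robot as it stands. The module is installed in compiled form; this text tells all that it offers.
- The arm moves only by the tool move_arm, never from a script. Its argument "deltas" is a list of rows, each a list of 7 numbers: the shift along the tool's x, y, z in cm, then the turn, a rotation vector about the tool's x, y, z in rad, then the finger opening in cm, from 0 to 9.3. In form: [[tx, ty, tz, ax, ay, az, jaw], ...]. A call has 1 to 20 rows; each row is the pose to reach, as a shift and turn from the pose measured when the call began, along the tool's axes at that moment; what a row does not reach only later rows make up. A row lasts 1/8 s, in which the tool goes at most 62.5 mm and 10.7 degrees, less where a joint would pass 70% of its speed; a pose out of reach is approached as far as the arm can. A call with a gripper value outside its range is refused whole. The fingers move at their own pace and stop on an object; "force" is the grip in N (left out, the last holds). Time passes only in rows, so rows that repeat a pose let the fingers close. It gives the time, the measured TCP pose, the force and the opening at its end, in the units of the state.
- robot.get_obs(): the state, without advancing time (a new reading comes with each control period).
- cams.camera(name): name is "scene" or "top" or "wrist"; returns a dict with "pixels" (420x560x3 uint8, blue, green, red), "camera_matrix" (3x3 intrinsics, pixels), "position" and "attitude" of the camera in the world. Camera axes: x right, y up, looking along -z (the intrinsics and any distortion apply to the point x, -y, -z); pixel columns grow to the right and rows downward; lengths in m; the calibration is good to about 2 mm. A picture is of the moment at which its call begins. There is no depth.
- order.close_job(): hands the job in, once; it reports no verdict.
The state is a dict: "time_s": time; "joints": joint angles; "joint_vel": joint speeds; "tau": joint torques, N m; "eef_pos": TCP position; "orientation": TCP orientation; "wrist_force": force on the tool from outside, world axes, zero at the start; "moment": the same for the moment, N m; "finger_gap": opening from 0.0 (shut) to 1.0 (fully open).
Only numpy, scipy, OpenCV 4.12 (cv2) and the standard library are available. Lean on these libraries where they do the work, as an engineer would, in place of code of your own. Each camera call takes 0.05 s, during which the arm holds its last target.

## Working session

There is one attempt and no reset: what is moved stays moved. The work goes in short steps, Python scripts to look and compute and a tool call to move; the robot and the scene stay as the last step left them, time stands still between calls to the robot, and variables do not carry over. Pictures are saved under pics/ and viewed, and the job is handed in when it is done.

Besides the shell and the picture viewer there is one more tool, called as name(argument=value, ...) on one line, values as JSON. move_arm: Moves the arm, as the interface text tells. Its arguments: {"type":"object","properties":{"deltas":{"type":"array"},"force":{"type":"number"}},"required":["deltas"]}

```bash
mkdir -p pics; cat > h.py <<'E'
import numpy as np,cv2
from station import robot,cams,order
def snap(n,f):
    c=cams.camera(n); cv2.imwrite('pics/'+f,c['pixels']); return c
E
python3 - <<'E'
from h import *
print(robot.get_obs())
for n in('scene','top'):
    c=snap(n,n+'0.png'); print(n,c['camera_matrix'],c['position'],c['attitude'],c.keys())
E
```

```text
{'time_s': 0.0, 'joints': array([-1.19060087e+00,  3.51225873e-01,  1.65243031e+00,  7.16173411e-06,
        1.13907745e+00, -8.46186387e-02]), 'joint_vel': array([-6.84557645e-05,  6.59800702e-04,  2.47001161e-04, -2.82030785e-04,
        7.29863920e-04, -2.78180098e-04]), 'tau': array([-1.43917976e-03, -4.97335196e+01, -2.85259938e+01,  6.97849947e-02,
        2.57567730e-02, -8.22289667e-05]), 'eef_pos': array([ 0.24641693, -0.49129036,  0.18870476]), 'orientation': array([-3.14148974e+00,  1.13634226e-03, -1.10598518e+00]), 'wrist_force': array([-0.37660401,  0.06703321, -1.67613794]), 'moment': array([-0.04120585, -0.00849584,  0.00505204]), 'finger_gap': 1.0002833613768607}
scene [[543.16105934   0.         272.02923412]
 [  0.         543.16105934 210.86433839]
 [  0.           0.           1.        ]] [ 1.00784205 -0.7186802   1.22495013] [ 0.66706946 -0.00723761  0.63769102] dict_keys(['pixels', 'camera_matrix', 'position', 'attitude'])
top [[423.58188012   0.         285.5334531 ]
 [  0.         423.58188012 213.06339775]
 [  0.           0.           1.        ]] [ 0.27629136 -0.00129624  1.18592356] [ 0.19563977  0.01021696 -1.59953623] dict_keys(['pixels', 'camera_matrix', 'position', 'attitude'])
```

View pics/scene0.png

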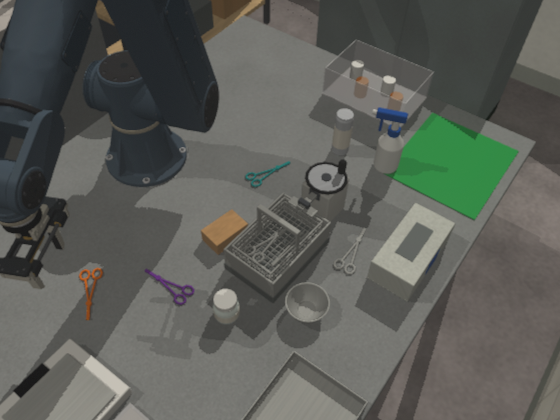

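View pics/top0.png

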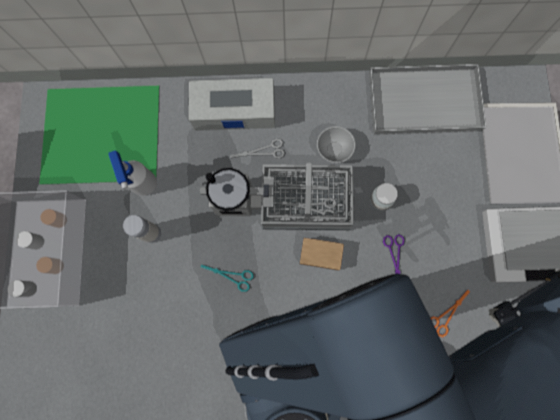

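The scene view shows the bath at about (278,245) and the wheel at about (326,178). In the top view the wheel is at (228,189), the knob at about (211,177) and the bath at about (307,197). Next I zoom in and set up the ray casting.

```bash
cat >> h.py <<'E'
from scipy.spatial.transform import Rotation as Ro
def R(c):
    a=np.array(c['attitude'])
    return Ro.from_euler('xyz',a).as_matrix()
def ray(c,uv):
    K=c['camera_matrix']; p=np.linalg.inv(K)@np.array([uv[0],uv[1],1.])
    return R(c)@np.array([p[0],-p[1],-p[2]])
def onz(c,uv,z):
    d=ray(c,uv); o=np.array(c['position']); return o+d*(z-o[2])/d[2]
def proj(c,P):
    q=R(c).T@(np.array(P)-c['position']); q=c['camera_matrix']@np.array([q[0],-q[1],-q[2]]); return q[:2]/q[2]
def crop(c,x0,y0,x1,y1,k,f):
    cv2.imwrite('pics/'+f,cv2.resize(c['pixels'][y0:y1,x0:x1],None,fx=k,fy=k,interpolation=cv2.INTER_CUBIC))
E
python3 - <<'E'
from h import *
t=cams.camera('top'); s=cams.camera('scene')
crop(t,190,120,390,270,4,'t1.png'); crop(s,190,130,390,280,4,'s1.png')
print(onz(t,(228,189),.142),onz(s,(326,178),.142), proj(t,(0,0,0)),proj(s,(.247,-.492,.189)))
E
```

```text
[0.55030847 0.14797753 0.142     ] [0.5551631  0.14724048 0.142     ] [292.69564199 404.51185984] [ 53.76392125 273.93995615]
```

View pics/t1.png

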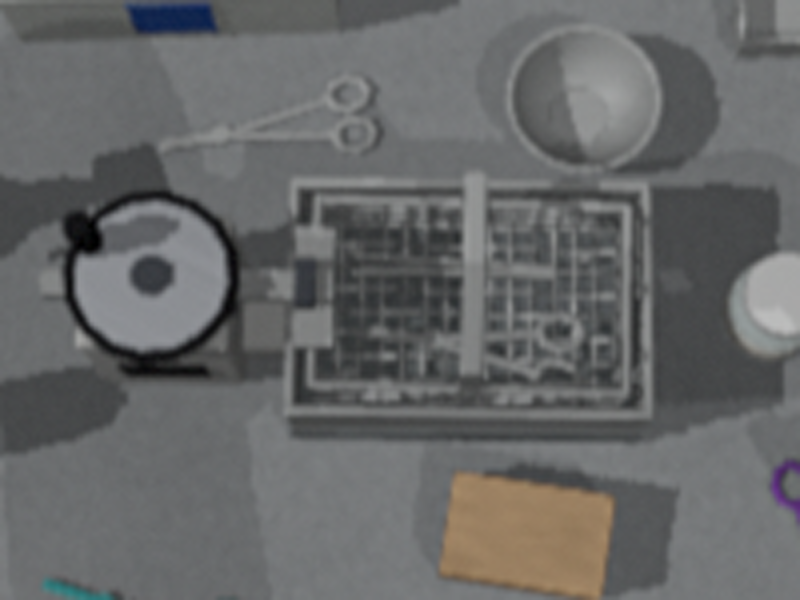

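View pics/s1.png

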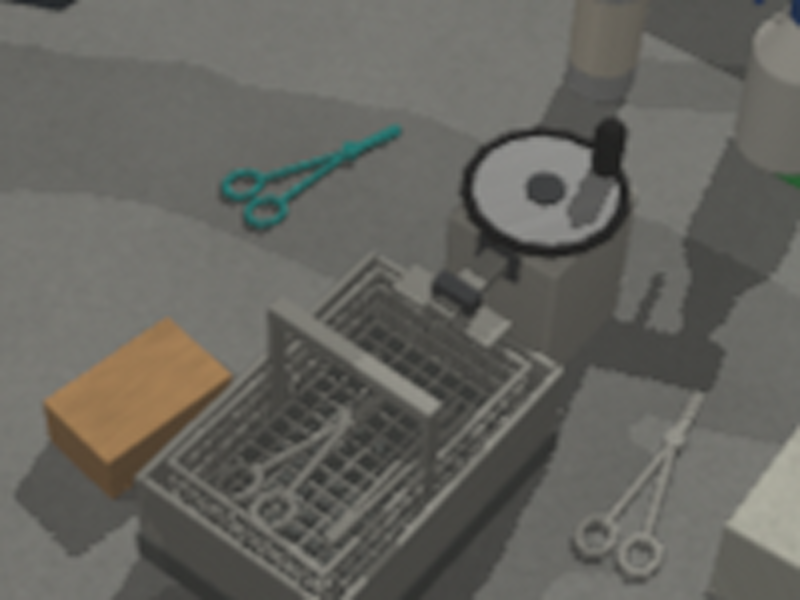

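The crops show the hub at t1 (151,276) and s1 (546,188). The knob top is at about t1 (80,226) and s1 (610,125). The bath rim corners are at t1 (292,181), (648,181), (652,416) and (287,416). The handle bar runs from t1 (474,175) to (474,375).

```bash
python3 - <<'E'
from h import *
t=cams.camera('top'); s=cams.camera('scene')
T=lambda u,v:(u/4+190,v/4+120); S=lambda u,v:(u/4+190,v/4+130)
# rim
P=[onz(t,T(*p),.095)[:2] for p in((292,181),(648,181),(652,416),(287,416))]
P=np.array(P);print(P,P.mean(0),np.linalg.norm(np.roll(P,-1,0)-P,axis=1))
d=(P[0]+P[3]-P[1]-P[2]);print('ydir ang',np.arctan2(d[1],d[0]))
Ps=np.array([onz(s,S(*p),.095)[:2] for p in((378,256),(563,370),(140,475))]);print('scene rim',Ps)
def tri(a,b):
    A=[];B=[]
    for c,uv in((t,a),(s,b)):
        dd=ray(c,uv);dd/=np.linalg.norm(dd);M=np.eye(3)-np.outer(dd,dd);A.append(M);B.append(M@c['position'])
    x=np.linalg.solve(sum(A),sum(B)); return x,[np.array(proj(t,x))-a,np.array(proj(s,x))-b]
print('hub',onz(t,T(151,276),.145),onz(s,S(546,188),.145),tri(T(151,276),S(546,188)))
# wheel ring from black mask, fit ellipse
for n,c,K in(('t',t,(200,165,255,225)),('s',s,(300,155,355,200))):
    g=c['pixels'].max(2)
    x0,y0,x1,y1=K
    m=(g[y0:y1,x0:x1]<55).astype(np.uint8); 
    cv2.imwrite(f'pics/m{n}.png',cv2.resize(m*255,None,fx=8,fy=8,interpolation=0))
print('knob top',onz(t,T(80,226),.184),onz(s,S(610,126),.184),tri(T(80,226),S(610,126)))
print('bar',onz(t,T(475,175),.173),onz(t,T(473,375),.173),onz(s,S(278,306),.173),onz(s,S(433,409),.173))
print('foot lead edge',onz(t,T(332,228),.116),onz(t,T(332,347),.116))
E
```

```text
[[ 0.62552335  0.06039733]
 [ 0.61788581 -0.17826468]
 [ 0.45824878 -0.17141252]
 [ 0.46550879  0.0666104 ]] [ 0.54179168 -0.05566737] [0.23878418 0.15978402 0.23813361 0.16013513]
ydir ang 1.539554093740325
scene rim [[ 0.47703966  0.06829961]
 [ 0.63009546  0.06197166]
 [ 0.46227484 -0.16679048]]
hub [0.54954094 0.14818356 0.145     ] [0.55553872 0.14863488 0.145     ] (array([0.55237508, 0.15043649, 0.14030353]), [array([-0.61979722, -0.58997299]), array([-0.77733869,  0.23929272])])
knob top [0.57236769 0.18618865 0.184     ] [0.57577959 0.18851156 0.184     ] (array([0.5742104 , 0.18786434, 0.18263071]), [array([-0.57230881, -0.54523525]), array([-0.6940287,  0.2409797])])
bar [ 0.6008025  -0.05820246  0.173     ] [ 0.47384567 -0.05198099  0.173     ] [ 0.48769381 -0.0561022   0.173     ] [ 0.60971243 -0.06321708  0.173     ]
foot lead edge [0.5858609  0.03359561 0.116     ] [0.50617828 0.03542752 0.116     ]
```

```bash
cat >> h.py <<'E'
def go(p,yaw):
    "deltas (cm, rad about tool) from the present pose to world point p, tool down, yaw"
    o=robot.get_obs(); A=Ro.from_euler('xyz',o['orientation']); B=Ro.from_euler('xyz',[np.pi,0,yaw])
    t=A.inv().apply(np.array(p)-o['eef_pos'])*100; r=(A.inv()*B).as_rotvec()
    return np.round(np.r_[t,r],3)
E
python3 - <<'E'
from h import *
print(go([.552,.150,.30],-1.602)); print(go([.247,-.491,.30],-1.106))
t=cams.camera('top')
for uv,z in(((120,165),.2),((135,226),.15)): print(onz(t,uv,z))
E
```

```text
[-43.653 -56.066 -11.075   0.      0.      0.496]
[ -0.027  -0.067 -11.094  -0.      0.      0.   ]
[0.60370242 0.40308024 0.2       ]
[0.46054204 0.37861762 0.15      ]
```

move_arm(deltas=[[0,0,-5,0,0,0,9.3],[0,0,-11,0,0,0,9.3],[-4,-5,-11,0,0,0.05,9.3],[-8,-10,-11,0,0,0.1,9.3],[-12,-15.5,-11,0,0,0.15,9.3],[-16,-20.5,-11,0,0,0.2,9.3],[-20,-25.7,-11,0,0,0.25,9.3],[-24,-30.8,-11,0,0,0.3,9.3],[-28,-36,-11,0,0,0.35,9.3],[-32,-41,-11,0,0,0.4,9.3],[-36,-46.2,-11,0,0,0.45,9.3],[-40,-51.4,-11,0,0,0.5,9.3],[-43.6,-56,-11,0,0,0.5,9.3],[-43.6,-56,-11,0,0,0.5,9.3],[-43.6,-56,-11,0,0,0.5,9.3],[-43.6,-56,-11,0,0,0.5,9.3]])

```text
time_s: 2.35
eef_pos: [0.5513, 0.1479, 0.2993]
orientation: [3.141, -0.0, -1.607]
wrist_force: [0.2, -0.1, 0.6]
finger_gap: 0.999
```

```bash
python3 - <<'E'
from h import *
o=robot.get_obs();print(o['time_s'],o['eef_pos'],o['orientation'],o['joints'],o['wrist_force'])
w=snap('wrist','w1.png');print(w['position'],w['attitude'],w['camera_matrix'][0])
E
```

```text
2.35 [0.55134437 0.14789812 0.29934914] [ 3.14136082e+00 -1.10595855e-04 -1.60694066e+00] [ 1.80561647e-01  3.02835023e-01  1.44583089e+00 -5.90911187e-05
  1.39317694e+00  1.78751277e+00] [ 0.16493663 -0.08288853  0.56578039]
[0.62487953 0.14495165 0.49523719] [-2.71286911e-01 -6.03513850e-04 -1.60712305e+00] [313.21980746   0.         280.24030878]
```

View pics/w1.png

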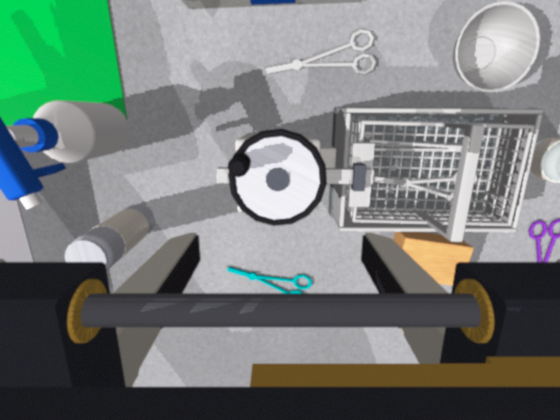

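The wrist view shows the hub at (278,180), the knob top at about (238,162), the wheel rim spanning columns 229 to 326 and rows 130 to 223, and the hold-down's leading edge at about column 373.

```bash
python3 - <<'E'
from h import *
w=cams.camera('wrist'); t=cams.camera('top'); s=cams.camera('scene')
crop(w,215,100,385,240,4,'w2.png')
T=lambda u,v:(u/4+190,v/4+120); S=lambda u,v:(u/4+190,v/4+130)
def tri(*cs):
    A=[];B=[]
    for c,uv in cs:
        dd=ray(c,uv);dd/=np.linalg.norm(dd);M=np.eye(3)-np.outer(dd,dd);A.append(M);B.append(M@c['position'])
    return np.linalg.solve(sum(A),sum(B))
print(onz(w,(278,180),.145), tri((w,(278,180)),(t,T(151,276)),(s,S(546,188))))
print(onz(w,(238,162),.184))
e=[onz(w,p,.142)for p in((229,178),(326,178),(278,130),(278,223))];print(e)
print('rim',[onz(w,p,.095)[:2] for p in((335,108),(543,110),(526,230),(333,229))])
print('tcp',proj(w,[.5513,.1479,.2993]),proj(s,[.5513,.1479,.2993]),proj(t,[.5513,.1479,.2993]))
E
```

```text
[0.55141496 0.14986451 0.145     ] [0.55178337 0.15009362 0.14112462]
[0.57936859 0.18848607 0.184     ]
[array([0.55520156, 0.20605486, 0.142     ]), array([0.55109412, 0.09471974, 0.142     ]), array([0.60695766, 0.14773347, 0.142     ]), array([0.49841068, 0.15193584, 0.142     ])]
rim [array([0.62835432, 0.07723241]), array([ 0.61659329, -0.17829082]), array([ 0.45899806, -0.18464067]), array([0.47017651, 0.07837305])]
tcp [279.46556956 227.76140654] [330.31178444 134.23387527] [217.68893234 170.52000706]
```

View pics/w2.png

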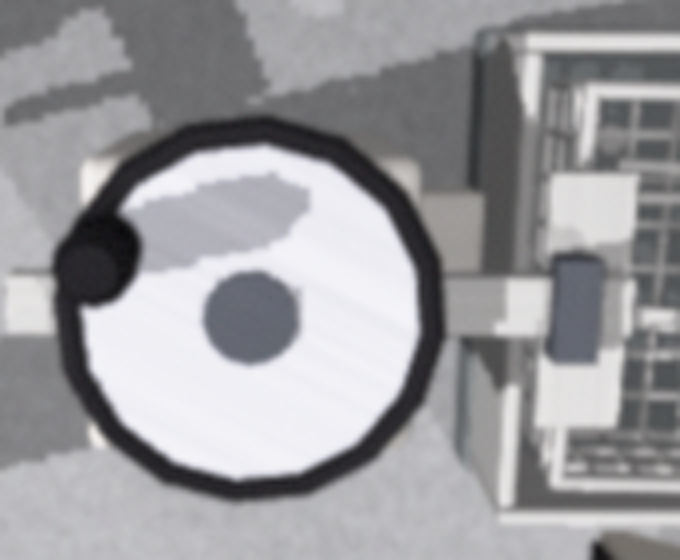

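The knob top is at w2 (93,272), which is pixel (238,168).

```bash
python3 - <<'E'
from h import *
w=cams.camera('wrist')
W=lambda u,v:(u/4+215,v/4+100)
h=onz(w,W(251,317),.145);k=onz(w,W(93,272),.184);print(h,k,np.linalg.norm((k-h)[:2]),np.degrees(np.arctan2(*(k-h)[1::-1])))
a=[onz(w,W(*p),.142)[:2] for p in((57,310),(443,310),(250,118),(250,500))];print((a[0]+a[1])/2,(a[2]+a[3])/2,a)
E
```

```text
[0.55249117 0.15050591 0.145     ] [0.57351123 0.18907217 0.184     ] 0.043922648970096186 61.40796267488133
[0.55392756 0.15075756] [0.55190441 0.15083876] [array([0.55596572, 0.2061292 ]), array([0.5518894 , 0.09538592]), array([0.60772547, 0.14865596]), array([0.49608335, 0.15302156])]
```

```bash
python3 - <<'E'
from h import *
print(go([.574,.190,.147],-1.602))
E
```

```text
[-4.2410e+00 -2.0840e+00  1.5256e+01 -0.0000e+00  0.0000e+00 -5.0000e-03]
```

move_arm(deltas=[[-2.2,-1,2,0,0,-0.005,6],[-4.24,-2.08,5,0,0,-0.005,6],[-4.24,-2.08,9,0,0,-0.005,6],[-4.24,-2.08,12,0,0,-0.005,6],[-4.24,-2.08,14,0,0,-0.005,6],[-4.24,-2.08,15.2,0,0,-0.005,6],[-4.24,-2.08,15.2,0,0,-0.005,6],[-4.24,-2.08,15.2,0,0,-0.005,6]], force=20)

```text
time_s: 3.6
eef_pos: [0.5744, 0.19, 0.1485]
orientation: [-3.14, 0.001, -1.602]
wrist_force: [-0.6, -0.1, 0.1]
finger_gap: 0.644
```

```bash
python3 - <<'E'
from h import *
o=robot.get_obs();print(o['time_s'],o['eef_pos'],o['orientation'],o['joints'],o['wrist_force'])
w=snap('wrist','w3.png')
s=cams.camera('scene');crop(s,250,60,410,200,4,'s3.png')
E
```

```text
3.6 [0.57444975 0.19000473 0.1485356 ] [-3.13995997e+00  6.46745685e-04 -1.60223185e+00] [2.42412120e-01 4.91083247e-01 1.54530814e+00 2.02858458e-04
 1.10345453e+00 1.84455327e+00] [-0.55923763 -0.14088111  0.06686695]
```

View pics/w3.png

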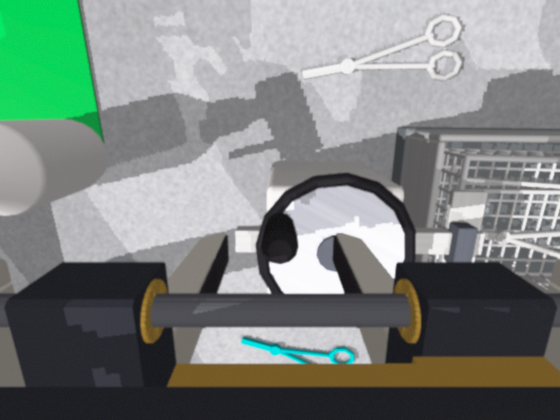

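View pics/s3.png

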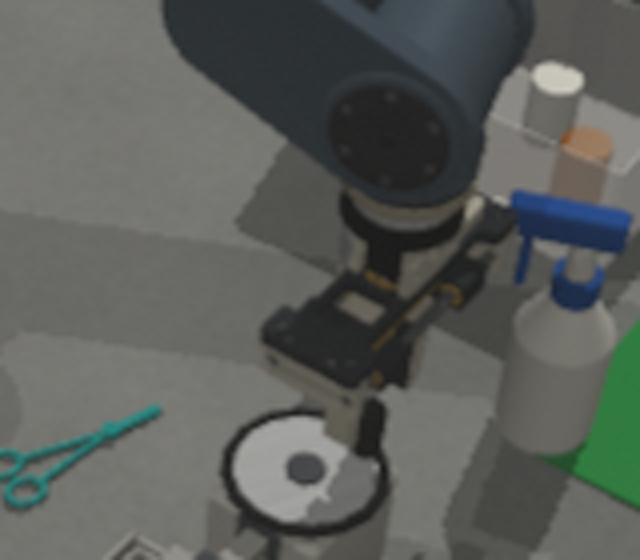

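The knob at wrist pixel (280,240) is midway between the fingertips at about 225 and 337, so I close on it.

move_arm(deltas=[[0,0,0,0,0,0,1.5],[0,0,0,0,0,0,1.5],[0,0,0,0,0,0,1.5],[0,0,0,0,0,0,1.5]], force=25)

```text
time_s: 4.2
eef_pos: [0.5744, 0.1901, 0.1485]
orientation: [-3.14, 0.001, -1.602]
wrist_force: [0.0, 0.2, 0.3]
finger_gap: 0.263
```

```bash
python3 - <<'E'
from h import *
o=robot.get_obs();print(o['time_s'],o['eef_pos'],o['finger_gap']*93,o['wrist_force'],o['moment'])
p=o['eef_pos'];A=Ro.from_euler('xyz',o['orientation'])
c=np.array([.5523,.1503]); print(np.linalg.norm(p[:2]-c))
a0=np.arctan2(*(p[:2]-c)[::-1]);print(a0)
for i in range(0,13):
    a=a0+i*.12*1; q=np.r_[c+.045*np.array([np.cos(a),np.sin(a)]),p[2]]
    print(i,np.round(A.inv().apply(q-p)*100,2))
E
```

```text
4.2 [0.57441416 0.19007608 0.14850305] 24.451134716915178 [0.03655234 0.18545981 0.25103322] [ 0.02801219  0.03362788 -0.01831256]
0.04551014013742237
1.063384102945503
0 [ 0.05  0.02 -0.  ]
1 [-0.17  0.52 -0.  ]
2 [-0.33  1.03 -0.  ]
3 [-0.42  1.56 -0.  ]
4 [-0.46  2.1  -0.  ]
5 [-0.42  2.64 -0.  ]
6 [-0.32  3.17 -0.01]
7 [-0.16  3.69 -0.01]
8 [ 0.06  4.18 -0.01]
9 [ 0.34  4.64 -0.01]
10 [ 0.67  5.07 -0.01]
11 [ 1.05  5.45 -0.01]
12 [ 1.48  5.78 -0.01]
```

move_arm(deltas=[[0,0,0,0,0,0,1.5],[-0.17,0.52,0,0,0,0,1.5],[-0.33,1.03,0,0,0,0,1.5],[-0.42,1.56,0,0,0,0,1.5],[-0.46,2.1,0,0,0,0,1.5],[-0.46,2.1,0,0,0,0,1.5]])

```text
time_s: 4.95
eef_pos: [0.5529, 0.1962, 0.1483]
orientation: [-3.141, 0.002, -1.602]
wrist_force: [-0.3, 5.5, -2.4]
finger_gap: 0.191
```

```bash
python3 - <<'E'
from h import *
o=robot.get_obs();print(o['time_s'],o['eef_pos'],o['finger_gap']*93,o['wrist_force'],o['moment'])
snap('wrist','w4.png')
E
```

```text
4.95 [0.55289994 0.19620783 0.14831128] 17.739164697963908 [-0.29617572  5.45626112 -2.40463965] [ 1.1211265   0.17288686 -0.01563732]
```

View pics/w4.png

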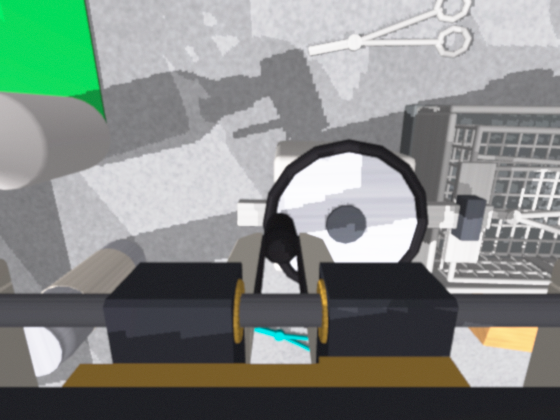

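```bash
python3 - <<'E'
from h import *
w=cams.camera('wrist');crop(w,215,130,375,280,5,'w5.png')
s=cams.camera('scene');crop(s,290,120,370,200,7,'s5.png')
for p in ([.5523,.1503,.145],[.5739,.1898,.184],[.5529,.1962,.167],[.5529,.1962,.148]): print(proj(w,p),(proj(w,p)-[215,130])*5,(proj(s,p)-[290,120])*7)
E
```

```text
[347.66581484 224.89916595] [663.32907419 474.49582977] [250.74398601 392.57746654]
[290.07012896 214.08871211] [375.35064479 420.44356057] [365.06640241 286.31320677]
[279.5330374  238.59052029] [322.66518702 542.95260144] [322.43342366 283.23543456]
[279.6335669  227.60301855] [323.16783451 488.01509277] [317.52446455 317.23428207]
```

View pics/w5.png

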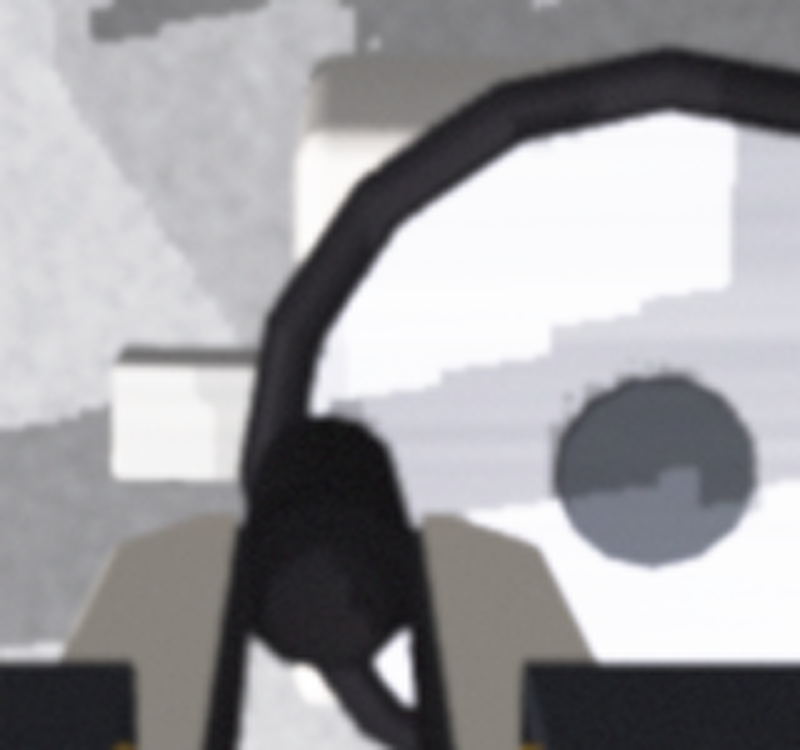

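View pics/s5.png

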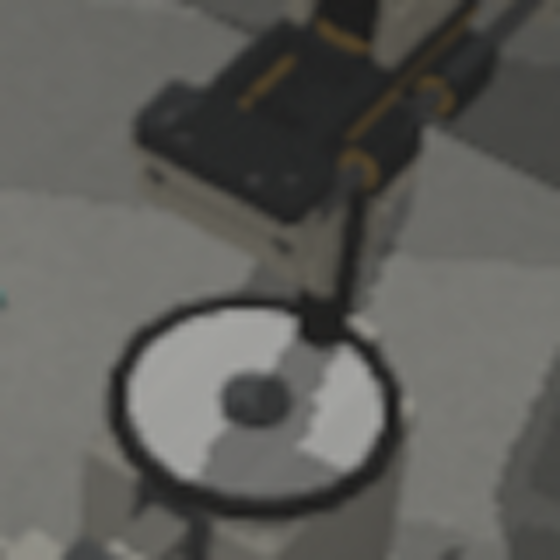

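The knob is still held. In w5 it sits between the fingers at about (325,560), and the wheel has turned with it. There is a small 5 N radial load, so I shift the circle's centre by about 1 mm and carry on.

```bash
cat >> h.py <<'E'
def circ(c,n,st,r=.045):
    o=robot.get_obs();p=o['eef_pos'];A=Ro.from_euler('xyz',o['orientation'])
    a0=np.arctan2(*(p[:2]-c)[::-1]);print('t',o['time_s'],'a0',a0,'r',np.linalg.norm(p[:2]-c),'F',o['wrist_force'],'gap',o['finger_gap']*93)
    out=[]
    for i in range(1,n+1):
        a=a0+i*st; q=np.r_[c+r*np.array([np.cos(a),np.sin(a)]),.1485]
        out.append([*np.round(A.inv().apply(q-p)*100,2)[:2],0,0,0,0,1.5])
    print(out)
E
python3 - <<'E'
from h import *
circ(np.array([.5523,.151]),12,.13)
E
```

```text
t 5.1 a0 1.5563838496114122 r 0.04520053076210588 F [-2.23404361  5.57520245 -1.47379268] gap 18.064273334174324
[[np.float64(0.07), np.float64(0.58), 0, 0, 0, 0, 1.5], [np.float64(0.19), np.float64(1.15), 0, 0, 0, 0, 1.5], [np.float64(0.39), np.float64(1.7), 0, 0, 0, 0, 1.5], [np.float64(0.65), np.float64(2.23), 0, 0, 0, 0, 1.5], [np.float64(0.98), np.float64(2.71), 0, 0, 0, 0, 1.5], [np.float64(1.37), np.float64(3.14), 0, 0, 0, 0, 1.5], [np.float64(1.82), np.float64(3.52), 0, 0, 0, 0, 1.5], [np.float64(2.31), np.float64(3.84), 0, 0, 0, 0, 1.5], [np.float64(2.83), np.float64(4.1), 0, 0, 0, 0, 1.5], [np.float64(3.39), np.float64(4.28), 0, 0, 0, 0, 1.5], [np.float64(3.96), np.float64(4.39), 0, 0, 0, 0, 1.5], [np.float64(4.55), np.float64(4.42), 0, 0, 0, 0, 1.5]]
```

move_arm(deltas=[[0.07,0.58,0,0,0,0,1.5],[0.19,1.15,0,0,0,0,1.5],[0.39,1.7,0,0,0,0,1.5],[0.65,2.23,0,0,0,0,1.5],[0.98,2.71,0,0,0,0,1.5],[1.37,3.14,0,0,0,0,1.5]])

```text
time_s: 5.85
eef_pos: [0.5205, 0.1833, 0.1482]
orientation: [-3.141, 0.002, -1.602]
wrist_force: [-1.6, 4.2, 1.0]
finger_gap: 0.192
```

```bash
python3 - <<'E'
from h import *
snap('wrist','w6.png')
circ(np.array([.5523,.151]),16,.13)
E
```

```text
t 5.9 a0 2.363346147372306 r 0.04533592689304317 F [-2.77685602  3.97400438  0.7053273 ] gap 18.221759273471406
[[np.float64(0.48), np.float64(0.34), 0, 0, 0, 0, 1.5], [np.float64(0.97), np.float64(0.65), 0, 0, 0, 0, 1.5], [np.float64(1.51), np.float64(0.89), 0, 0, 0, 0, 1.5], [np.float64(2.07), np.float64(1.06), 0, 0, 0, 0, 1.5], [np.float64(2.64), np.float64(1.15), 0, 0, 0, 0, 1.5], [np.float64(3.23), np.float64(1.17), 0, 0, 0, 0, 1.5], [np.float64(3.81), np.float64(1.11), 0, 0, 0, 0, 1.5], [np.float64(4.38), np.float64(0.98), 0, 0, 0, 0, 1.5], [np.float64(4.93), np.float64(0.78), 0, 0, 0, 0, 1.5], [np.float64(5.44), np.float64(0.5), 0, 0, 0, 0, 1.5], [np.float64(5.92), np.float64(0.16), 0, 0, 0, 0, 1.5], [np.float64(6.35), np.float64(-0.23), 0, 0, 0, 0, 1.5], [np.float64(6.72), np.float64(-0.68), 0, 0, 0, 0, 1.5], [np.float64(7.03), np.float64(-1.18), 0, 0, 0, 0, 1.5], [np.float64(7.28), np.float64(-1.71), 0, 0, 0, 0, 1.5], [np.float64(7.45), np.float64(-2.27), 0, 0, 0, 0, 1.5]]
```

View pics/w6.png

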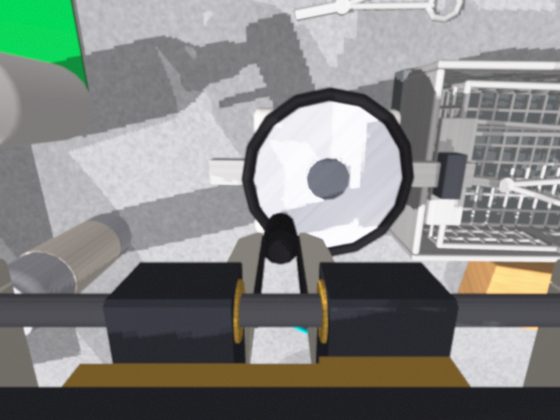

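The knob at (280,240) is still held and the wheel has turned further, so I continue.

move_arm(deltas=[[0.48,0.34,0,0,0,0,1.5],[0.97,0.65,0,0,0,0,1.5],[1.51,0.89,0,0,0,0,1.5],[2.07,1.06,0,0,0,0,1.5],[2.64,1.15,0,0,0,0,1.5],[3.23,1.17,0,0,0,0,1.5],[3.81,1.11,0,0,0,0,1.5],[4.38,0.98,0,0,0,0,1.5],[4.93,0.78,0,0,0,0,1.5],[5.44,0.5,0,0,0,0,1.5],[5.92,0.16,0,0,0,0,1.5],[6.35,-0.23,0,0,0,0,1.5]])

```text
time_s: 7.4
eef_pos: [0.5209, 0.119, 0.1482]
orientation: [-3.141, 0.001, -1.602]
wrist_force: [-1.8, 2.3, 3.4]
finger_gap: 0.193
```

```bash
python3 - <<'E'
from h import *
snap('wrist','w7.png')
circ(np.array([.5523,.151]),16,.13)
E
```

```text
t 7.45 a0 -2.3320324928734317 r 0.04480269649555122 F [-0.98801394 -1.24571995  2.55910269] gap 17.59846965270718
[[np.float64(0.38), np.float64(-0.45), 0, 0, 0, 0, 1.5], [np.float64(0.67), np.float64(-0.95), 0, 0, 0, 0, 1.5], [np.float64(0.9), np.float64(-1.49), 0, 0, 0, 0, 1.5], [np.float64(1.06), np.float64(-2.05), 0, 0, 0, 0, 1.5], [np.float64(1.15), np.float64(-2.63), 0, 0, 0, 0, 1.5], [np.float64(1.15), np.float64(-3.21), 0, 0, 0, 0, 1.5], [np.float64(1.09), np.float64(-3.79), 0, 0, 0, 0, 1.5], [np.float64(0.95), np.float64(-4.36), 0, 0, 0, 0, 1.5], [np.float64(0.73), np.float64(-4.9), 0, 0, 0, 0, 1.5], [np.float64(0.45), np.float64(-5.42), 0, 0, 0, 0, 1.5], [np.float64(0.1), np.float64(-5.89), 0, 0, 0, 0, 1.5], [np.float64(-0.3), np.float64(-6.31), 0, 0, 0, 0, 1.5], [np.float64(-0.76), np.float64(-6.67), 0, 0, 0, 0, 1.5], [np.float64(-1.26), np.float64(-6.98), 0, 0, 0, 0, 1.5], [np.float64(-1.79), np.float64(-7.21), 0, 0, 0, 0, 1.5], [np.float64(-2.36), np.float64(-7.38), 0, 0, 0, 0, 1.5]]
```

View pics/w7.png

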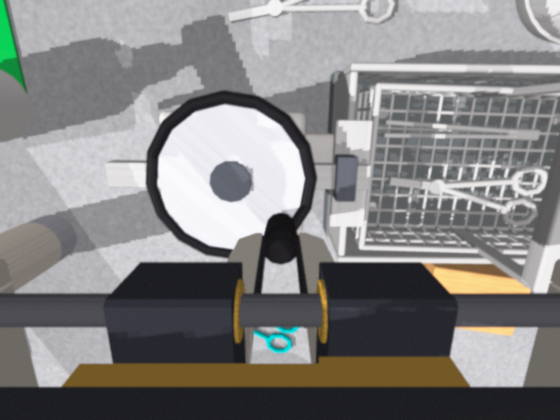

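The knob is still held at (280,240) and the foot is drawing back off the basket.

move_arm(deltas=[[0.38,-0.45,0,0,0,0,1.5],[0.67,-0.95,0,0,0,0,1.5],[0.9,-1.49,0,0,0,0,1.5],[1.06,-2.05,0,0,0,0,1.5],[1.15,-2.63,0,0,0,0,1.5],[1.15,-3.21,0,0,0,0,1.5],[1.09,-3.79,0,0,0,0,1.5],[0.95,-4.36,0,0,0,0,1.5],[0.73,-4.9,0,0,0,0,1.5],[0.45,-5.42,0,0,0,0,1.5],[0.1,-5.89,0,0,0,0,1.5],[-0.3,-6.31,0,0,0,0,1.5],[-0.76,-6.67,0,0,0,0,1.5],[-1.26,-6.98,0,0,0,0,1.5]])

```text
time_s: 9.2
eef_pos: [0.5912, 0.1288, 0.1482]
orientation: [3.141, 0.0, -1.602]
wrist_force: [-4.9, 1.6, 4.2]
finger_gap: 0.196
```

```bash
python3 - <<'E'
from h import *
snap('wrist','w8.png')
circ(np.array([.5523,.151]),16,.1)
E
```

```text
t 9.25 a0 -0.5035428266741617 r 0.04479733154541257 F [-5.09628793  1.93667882  4.35291528] gap 18.210285513420793
[[np.float64(-0.4), np.float64(-0.2), 0, 0, 0, 0, 1.5], [np.float64(-0.83), np.float64(-0.34), 0, 0, 0, 0, 1.5], [np.float64(-1.27), np.float64(-0.44), 0, 0, 0, 0, 1.5], [np.float64(-1.71), np.float64(-0.5), 0, 0, 0, 0, 1.5], [np.float64(-2.16), np.float64(-0.51), 0, 0, 0, 0, 1.5], [np.float64(-2.61), np.float64(-0.47), 0, 0, 0, 0, 1.5], [np.float64(-3.05), np.float64(-0.39), 0, 0, 0, 0, 1.5], [np.float64(-3.49), np.float64(-0.27), 0, 0, 0, 0, 1.5], [np.float64(-3.9), np.float64(-0.11), 0, 0, 0, 0, 1.5], [np.float64(-4.3), np.float64(0.1), 0, 0, 0, 0, 1.5], [np.float64(-4.68), np.float64(0.35), 0, 0, 0, 0, 1.5], [np.float64(-5.03), np.float64(0.63), 0, 0, 0, 0, 1.5], [np.float64(-5.35), np.float64(0.94), 0, 0, 0, 0, 1.5], [np.float64(-5.64), np.float64(1.29), 0, 0, 0, 0, 1.5], [np.float64(-5.89), np.float64(1.66), 0, 0, 0, 0, 1.5], [np.float64(-6.1), np.float64(2.06), 0, 0, 0, 0, 1.5]]
```

View pics/w8.png

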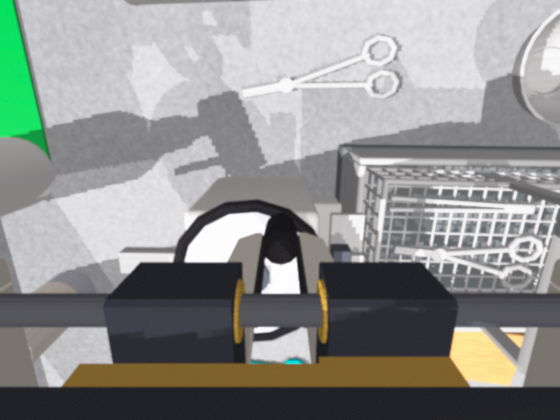

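The knob is held with about 1.26 rad left to the stop.

move_arm(deltas=[[-0.4,-0.2,0,0,0,0,1.5],[-0.83,-0.34,0,0,0,0,1.5],[-1.27,-0.44,0,0,0,0,1.5],[-1.71,-0.5,0,0,0,0,1.5],[-2.16,-0.51,0,0,0,0,1.5],[-2.61,-0.47,0,0,0,0,1.5],[-3.05,-0.39,0,0,0,0,1.5],[-3.49,-0.27,0,0,0,0,1.5],[-3.9,-0.11,0,0,0,0,1.5],[-4.3,0.1,0,0,0,0,1.5],[-4.5,0.22,0,0,0,0,1.5],[-4.5,0.22,0,0,0,0,1.5]])

```text
time_s: 10.75
eef_pos: [0.5907, 0.1748, 0.1482]
orientation: [3.141, 0.001, -1.602]
wrist_force: [-2.9, -0.6, 3.2]
finger_gap: 0.199
```

```bash
python3 - <<'E'
from h import *
snap('wrist','w9.png')
circ(np.array([.5523,.151]),8,.05)
E
```

```text
t 10.8 a0 0.5541404820860765 r 0.045127833591770306 F [-2.05708103 -0.63969526  3.18300022] gap 17.747528184166292
[[np.float64(-0.18), np.float64(0.14), 0, 0, 0, 0, 1.5], [np.float64(-0.35), np.float64(0.28), 0, 0, 0, 0, 1.5], [np.float64(-0.53), np.float64(0.42), 0, 0, 0, 0, 1.5], [np.float64(-0.69), np.float64(0.58), 0, 0, 0, 0, 1.5], [np.float64(-0.84), np.float64(0.74), 0, 0, 0, 0, 1.5], [np.float64(-0.99), np.float64(0.91), 0, 0, 0, 0, 1.5], [np.float64(-1.13), np.float64(1.09), 0, 0, 0, 0, 1.5], [np.float64(-1.26), np.float64(1.27), 0, 0, 0, 0, 1.5]]
```

View pics/w9.png

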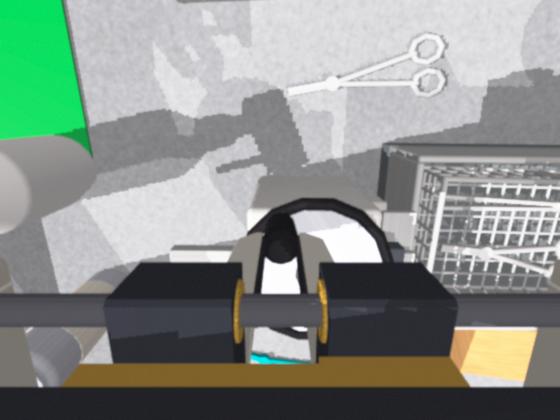

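The foot is now clear of the basket. I make the last 0.2 rad slowly and push slightly past, watching the force.

move_arm(deltas=[[-0.18,0.14,0,0,0,0,1.5],[-0.35,0.28,0,0,0,0,1.5],[-0.53,0.42,0,0,0,0,1.5],[-0.69,0.58,0,0,0,0,1.5],[-0.77,0.66,0,0,0,0,1.5],[-0.77,0.66,0,0,0,0,1.5]])

```text
time_s: 11.55
eef_pos: [0.585, 0.1822, 0.1484]
orientation: [-3.14, 0.001, -1.602]
wrist_force: [3.6, -5.1, 0.9]
finger_gap: 0.194
```

```bash
python3 - <<'E'
from h import *
print(robot.get_obs()['eef_pos']); circ(np.array([.5523,.151]),8,.05)
E
```

```text
[0.58496994 0.18216798 0.14835675]
t 11.55 a0 0.7618747736423918 r 0.04515272103186622 F [ 3.5558873  -5.07058342  0.91454923] gap 18.053543024240263
[[np.float64(-0.14), np.float64(0.17), 0, 0, 0, 0, 1.5], [np.float64(-0.29), np.float64(0.35), 0, 0, 0, 0, 1.5], [np.float64(-0.42), np.float64(0.53), 0, 0, 0, 0, 1.5], [np.float64(-0.55), np.float64(0.71), 0, 0, 0, 0, 1.5], [np.float64(-0.67), np.float64(0.9), 0, 0, 0, 0, 1.5], [np.float64(-0.78), np.float64(1.1), 0, 0, 0, 0, 1.5], [np.float64(-0.88), np.float64(1.3), 0, 0, 0, 0, 1.5], [np.float64(-0.97), np.float64(1.51), 0, 0, 0, 0, 1.5]]
```

move_arm(deltas=[[-0.14,0.17,0,0,0,0,1.5],[-0.2,0.25,0,0,0,0,1.5],[-0.2,0.25,0,0,0,0,1.5]])

```text
time_s: 11.92
eef_pos: [0.5846, 0.1825, 0.1486]
orientation: [-3.136, -0.002, -1.602]
wrist_force: [10.2, -11.3, -1.8]
finger_gap: 0.191
```

```bash
python3 - <<'E'
from h import *
print(robot.get_obs()['eef_pos']); circ(np.array([.5523,.151]),1,.05)
w=cams.camera('wrist');crop(w,340,180,480,300,5,'w10.png')
s=cams.camera('scene');crop(s,240,160,370,260,6,'s10.png')
E
```

```text
[0.58458153 0.18246317 0.14857394]
t 11.925 a0 0.7725608347202685 r 0.04507802282216281 F [ 10.17171039 -11.31709942  -1.75082293] gap 17.729785677829657
[[np.float64(-0.15), np.float64(0.17), 0, 0, 0, 0, 1.5]]
```

View pics/s10.png

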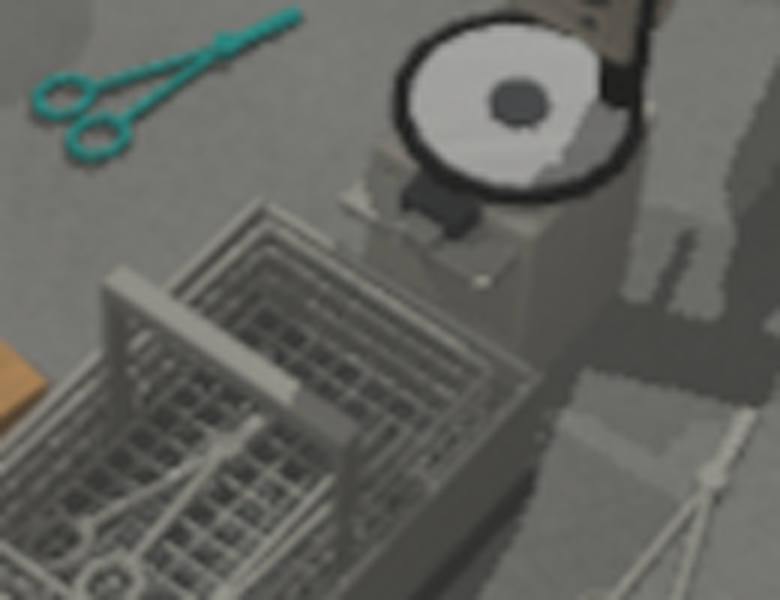

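The knob has stopped at the predicted angle, the force is rising, and the collar at (445,205) is against the housing. I release and rise.

move_arm(deltas=[[0,0,0,0,0,0,1.9],[0,0,0,0,0,0,5],[0,0,0,0,0,0,5],[0,0,0,0,0,0,5],[0,0,-3,0,0,0,5],[0,0,-6,0,0,0,5],[0,0,-10,0,0,0,5],[0,0,-10,0,0,0,5]])

```text
time_s: 13.02
eef_pos: [0.5852, 0.1831, 0.2516]
orientation: [-3.131, -0.0, -1.602]
wrist_force: [0.5, -0.3, 0.0]
finger_gap: 0.542
```

```bash
python3 - <<'E'
from h import *
o=robot.get_obs();print(o['eef_pos'],o['orientation'],o['wrist_force'])
w=snap('wrist','w11.png')
s=cams.camera('scene');crop(s,190,130,390,280,4,'s11.png')
t=cams.camera('top');crop(t,190,120,390,270,4,'t11.png')
E
```

```text
[0.58521136 0.18312243 0.25155344] [-3.13088072e+00 -1.69104925e-04 -1.60208954e+00] [ 0.51592853 -0.34980219  0.03618952]
```

View pics/w11.png

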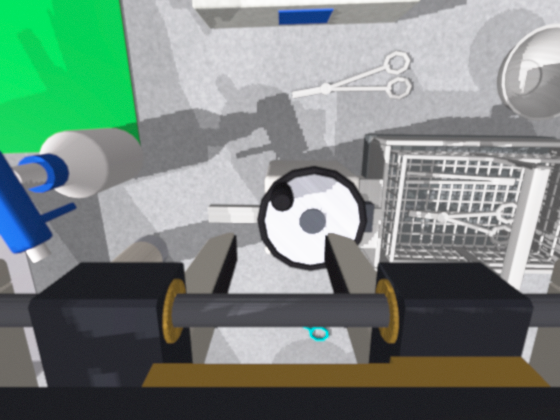

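View pics/t11.png

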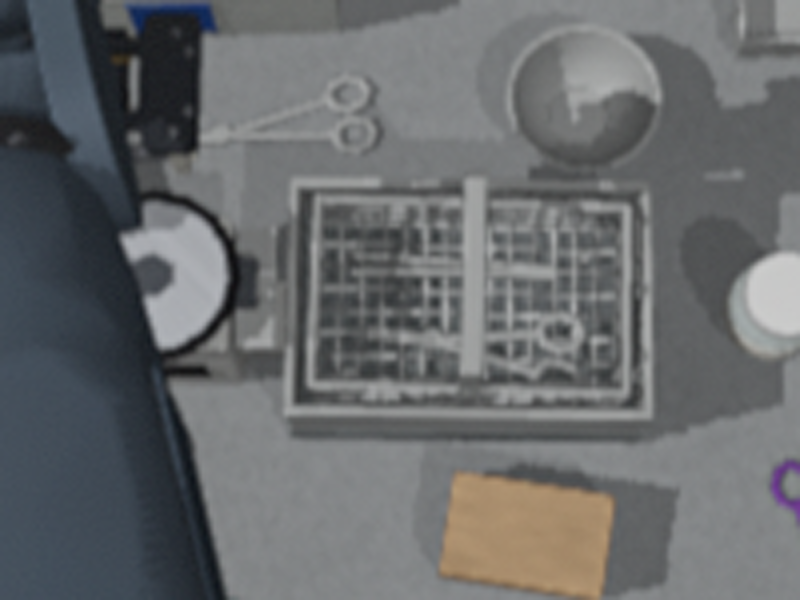

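View pics/s11.png

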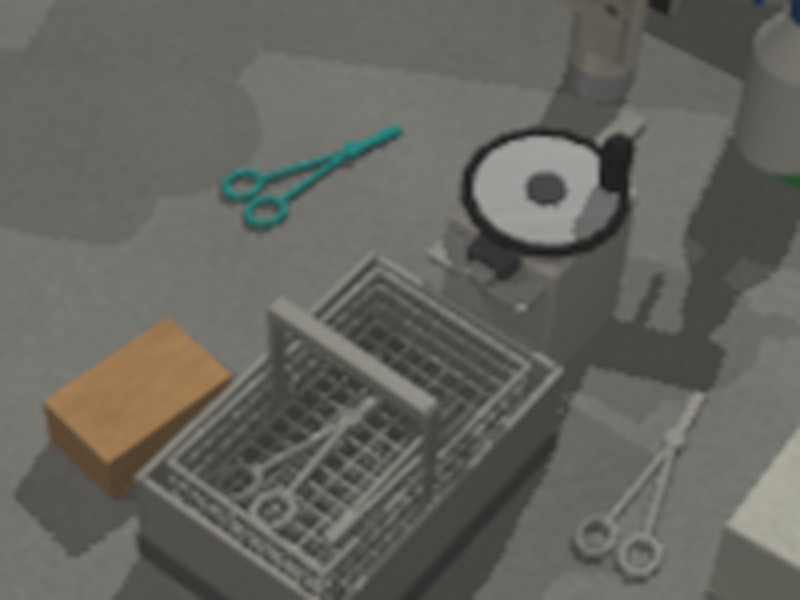

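The hold-down is fully back: the collar at s11 (492,257) is against the housing. Next is the bar centre, with the bar's top at z = 0.165.

```bash
python3 - <<'E'
from h import *
t=cams.camera('top'); s=cams.camera('scene')
T=lambda u,v:(u/4+190,v/4+120); S=lambda u,v:(u/4+190,v/4+130)
a=onz(t,T(474.5,176),.165);b=onz(t,T(472.5,375),.165);print(a,b,(a+b)/2,np.linalg.norm(a-b),np.arctan2(*(a-b)[1::-1]))
# scene bar top face
a=onz(s,S(280,304),.165);b=onz(s,S(434,407),.165);print(a,b,(a+b)/2,np.linalg.norm(a-b),np.arctan2(*(b-a)[1::-1]))
print(go([.546,-.056,.26],-1.602))
E
```

```text
[ 0.6027203  -0.05831222  0.165     ] [ 0.47541537 -0.05207471  0.165     ] [ 0.53906783 -0.05519347  0.165     ] 0.12745763888498718 -0.0489574119287254
[ 0.48376644 -0.0490398   0.165     ] [ 0.60631672 -0.05664767  0.165     ] [ 0.54504158 -0.05284373  0.165     ] 0.12278619419323665 -0.06200002344739202
[ 2.3965e+01  2.9920e+00 -1.2390e+00 -3.0000e-03 -2.0000e-03 -0.0000e+00]
```

```bash
python3 - <<'E'
from h import *
print(go([.543,-.054,.25],-1.62))
E
```

```text
[ 2.3773e+01  3.3010e+00 -2.4100e-01 -3.0000e-03 -2.0000e-03  1.8000e-02]
```

move_arm(deltas=[[3,0.4,0,0,0,0,7],[7,1,0,0,0,0,7],[11,1.6,0,0,0,0,7],[15,2.2,-0.2,-0.003,0,0.01,7],[19,2.8,-0.2,-0.003,0,0.018,7],[22,3.1,-0.2,-0.003,0,0.018,7],[23.8,3.3,-0.2,-0.003,0,0.018,7],[23.8,3.3,-0.2,-0.003,0,0.018,7],[23.8,3.3,-0.2,-0.003,0,0.018,7]])

```text
time_s: 14.4
eef_pos: [0.5431, -0.0535, 0.2494]
orientation: [-3.141, -0.002, -1.62]
wrist_force: [-1.0, 0.0, 0.5]
finger_gap: 0.754
```

```bash
python3 - <<'E'
from h import *
o=robot.get_obs();print(o['eef_pos'],o['orientation'],o['joints'])
w=snap('wrist','w12.png');print(w['position'])
for z in(.165,):
  for p in([.602,-.058,z],[.475,-.052,z],[.543,-.055,z]): print(proj(w,p))
E
```

```text
[ 0.54309373 -0.05345589  0.24937832] [-3.14140634e+00 -1.84655455e-03 -1.61974046e+00] [-0.18240559  0.28719011  1.58716901 -0.0018921   1.26680368  1.43790068]
[ 0.61652164 -0.05701092  0.44529682]
[281.43477224 130.24402854]
[281.54880709 262.55229078]
[281.26153202 195.5855086 ]
```

View pics/w12.png

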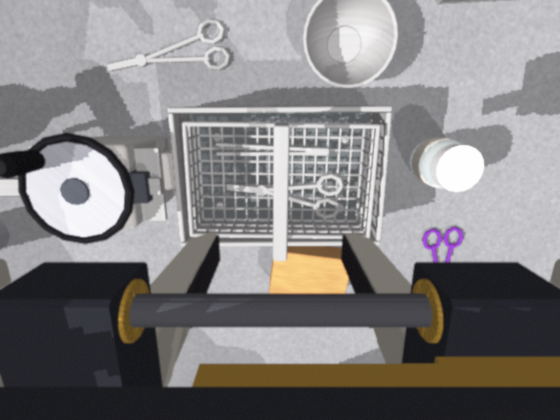

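The bar runs at columns 281 to 280 from row 124 down to behind the gripper, centred between the fingers and parallel to them. The far end puts the bar's centre at x of about 0.543. I descend and grip.

move_arm(deltas=[[0,0,3,0,0,0,7],[0,0,6.5,0,0,0,7],[0,0,9,0,0,0,7],[0,0,10.4,0,0,0,7],[0,0,11,0,0,0,7],[0,0,11,0,0,0,7],[0,0,11,0,0,0,4],[0,0,11,0,0,0,2.4],[0,0,11,0,0,0,0.8],[0,0,11,0,0,0,0.5],[0,0,11,0,0,0,0.5],[0,0,11,0,0,0,0.5]], force=50)

```text
time_s: 15.95
eef_pos: [0.5431, -0.0536, 0.1394]
orientation: [-3.141, -0.002, -1.619]
wrist_force: [-0.7, 0.3, 0.3]
finger_gap: 0.156
```

```bash
python3 - <<'E'
from h import *
o=robot.get_obs();print(o['time_s'],o['eef_pos'],o['orientation'],o['finger_gap']*93,o['wrist_force'],o['moment'])
w=snap('wrist','w13.png')
s=cams.camera('scene');crop(s,190,110,390,260,4,'s13.png')
E
```

```text
15.95 [ 0.54312658 -0.05355019  0.13944049] [-3.14134496e+00 -1.88666445e-03 -1.61937594e+00] 14.5046291416414 [-0.73397599  0.28770076  0.28504803] [ 0.03424334  0.01394331 -0.03520608]
```

View pics/w13.png

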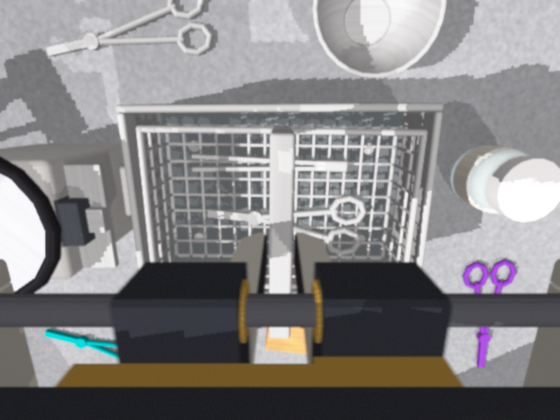

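View pics/s13.png

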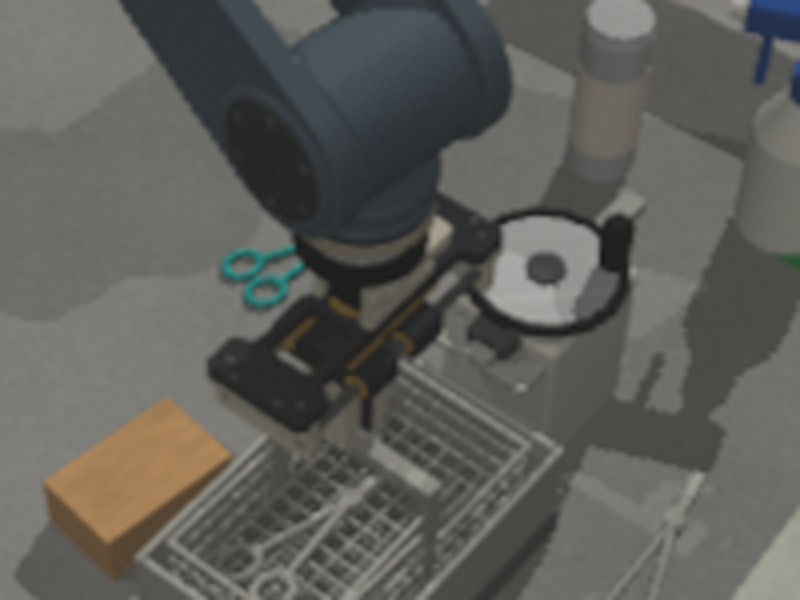

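The fingers straddle the bar with a 14.5 mm gap. I firm up the grip, lift a little and check.

move_arm(deltas=[[0,0,0,0,0,0,0.5],[0,0,0,0,0,0,0.5],[0,0,-0.4,0,0,0,0.5],[0,0,-0.9,0,0,0,0.5],[0,0,-1.5,0,0,0,0.5],[0,0,-2,0,0,0,0.5],[0,0,-2,0,0,0,0.5]], force=60)

```text
time_s: 16.92
eef_pos: [0.5434, -0.0535, 0.1599]
orientation: [-3.141, -0.002, -1.619]
wrist_force: [0.0, -0.2, -0.2]
finger_gap: 0.056
```

```bash
python3 - <<'E'
from h import *
o=robot.get_obs();print(o['time_s'],o['eef_pos'],o['orientation'],o['finger_gap']*93,o['wrist_force'],o['moment'])
w=snap('wrist','w14.png')
E
```

```text
16.925 [ 0.54336009 -0.05353657  0.15993474] [-3.14050929e+00 -2.00031849e-03 -1.61930325e+00] 5.170578743612981 [ 0.00516836 -0.1982279  -0.15773415] [0.03543207 0.00209126 0.07410382]
```

View pics/w14.png

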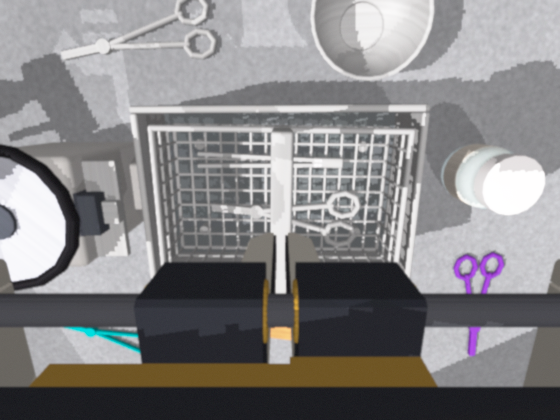

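```bash
python3 - <<'E'
from h import *
s=cams.camera('scene');crop(s,220,150,340,260,6,'s14.png')
w=cams.camera('wrist');crop(w,200,100,360,280,4,'w14b.png')
o=robot.get_obs();print(o['time_s'],o['eef_pos'],o['finger_gap']*93,o['wrist_force'],o['tau'])
E
```

```text
17.075 [ 0.54302696 -0.05352075  0.159285  ] 5.315850600425042 [-0.39307811  0.17787751  0.69590274] [ 2.63796042e-03 -5.03373241e+01 -2.75736201e+01  1.71901955e-02
 -7.48753455e-02  1.87995147e-04]
```

View pics/s14.png

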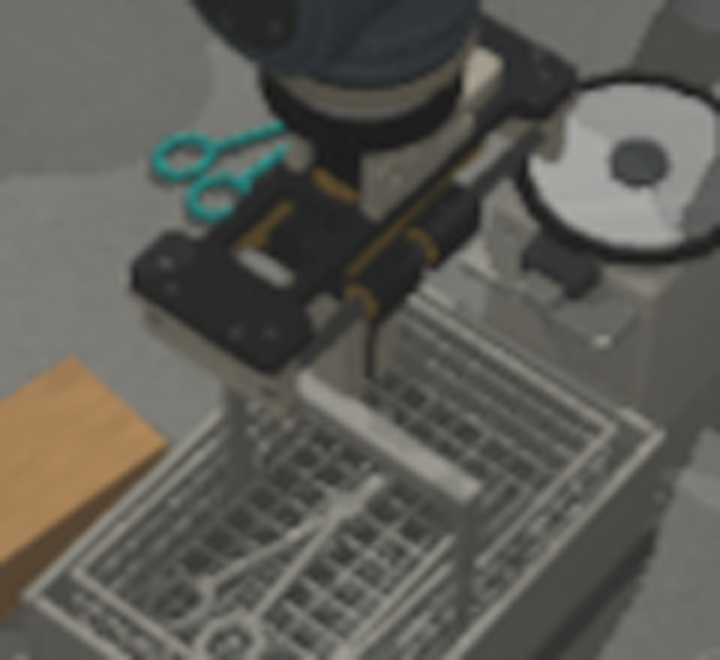

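View pics/w14b.png

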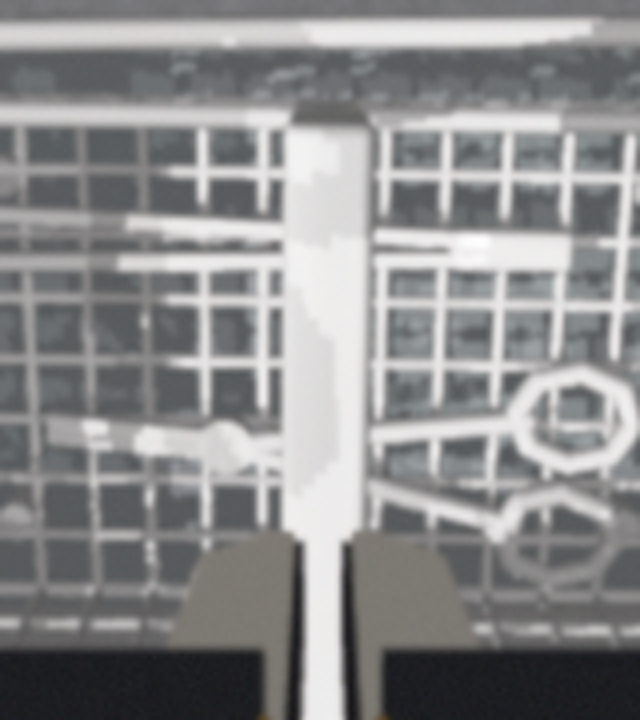

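The basket didn't come up. The finger gap is 5 mm with no load, and the bar looks as if it lies below the fingertips. I triangulate the bar's height before trying again.

```bash
python3 - <<'E'
from h import *
t=cams.camera('top'); s=cams.camera('scene'); w=cams.camera('wrist')
cv2.imwrite('pics/tt.png',cv2.resize(t['pixels'][155:235,250:370],None,fx=6,fy=6,interpolation=2))
cv2.imwrite('pics/ss.png',cv2.resize(s['pixels'][195:255,240:330],None,fx=8,fy=8,interpolation=2))
W=lambda u,v:(u/4+200,v/4+100)
def tri(*cs):
    A=[];B=[]
    for c,uv in cs:
        dd=ray(c,uv);dd/=np.linalg.norm(dd);M=np.eye(3)-np.outer(dd,dd);A.append(M);B.append(M@c['position'])
    x=np.linalg.solve(sum(A),sum(B));return x,[np.round(proj(c,x)-uv,1) for c,uv in cs]
a=W(328,125);print(a)
print(tri((w,a),(s,(220+478/6,150+492/6))))
print(tri((t,(308.6,164)),(s,(220+478/6,150+492/6))))
print(tri((t,(308.6,164)),(w,a)))
# wheel hub and knob sanity, lower wire
E
```

```text
(282.0, 131.25)
(array([ 0.60774999, -0.0571496 ,  0.16625263]), [array([-1.6, -2.9]), array([-0.8, -0.1])])
(array([ 0.60597051, -0.05626651,  0.16206888]), [array([-0.9, -0.9]), array([-1.2,  0.3])])
(array([ 0.60548139, -0.05838905,  0.15650764]), [array([-0.1, -0. ]), array([0.5, 0. ])])
```

View pics/tt.png

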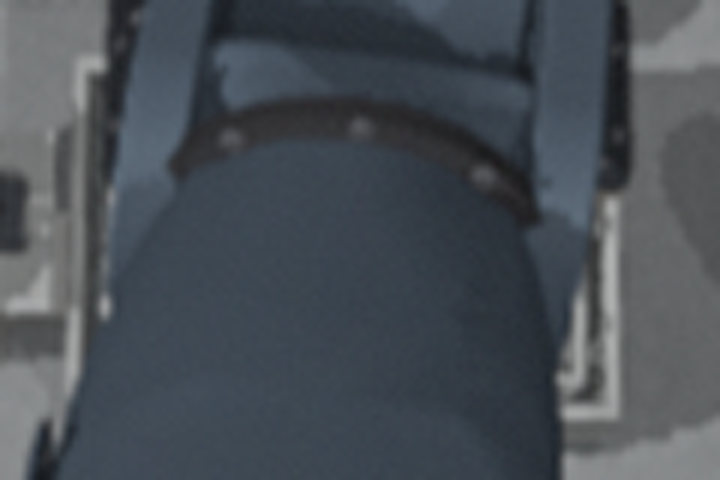

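View pics/ss.png

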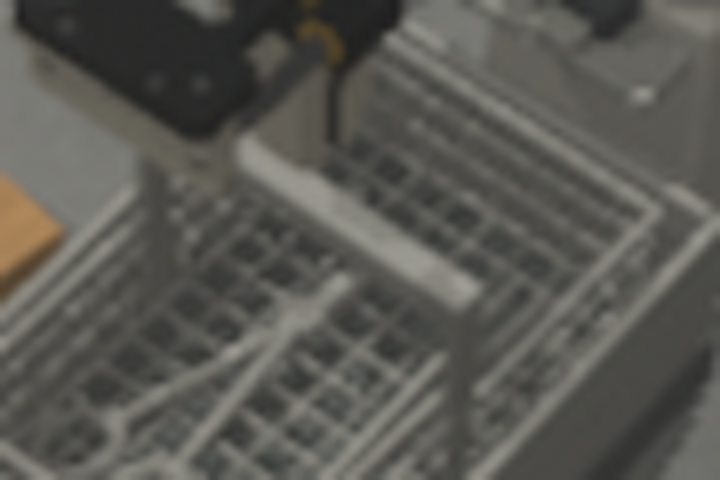

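move_arm(deltas=[[0,0,0,0,0,0,6],[0,0,0,0,0,0,6],[0,0,0,0,0,0,6],[0,0,0,0,0,0,6],[0,0,0,0,0,0,6],[0,0,0,0,0,0,6],[0,0,0,0,0,0,6]])

```text
time_s: 18.1
eef_pos: [0.5431, -0.0535, 0.1593]
orientation: [3.142, -0.002, -1.619]
wrist_force: [-0.1, 0.2, 0.0]
finger_gap: 0.643
```

```bash
python3 - <<'E'
from h import *
o=robot.get_obs();print(o['time_s'],o['eef_pos'],o['finger_gap']*93,o['wrist_force'])
w=cams.camera('wrist');cv2.imwrite('pics/w15.png',w['pixels'])
s=cams.camera('scene');crop(s,220,150,340,260,6,'s15.png')
E
```

```text
18.1 [ 0.54305415 -0.05350053  0.15926346] 59.76559040599435 [-0.14480151  0.18352246  0.04331683]
```

View pics/w15.png

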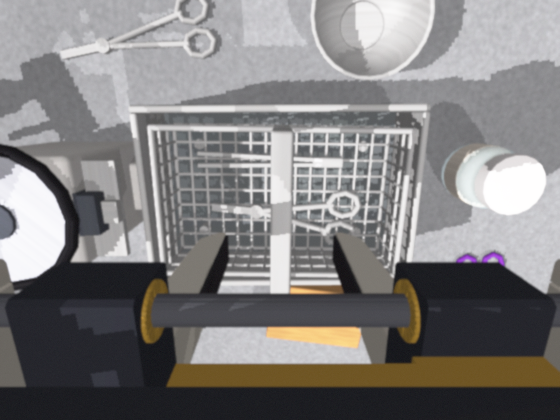

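View pics/s15.png

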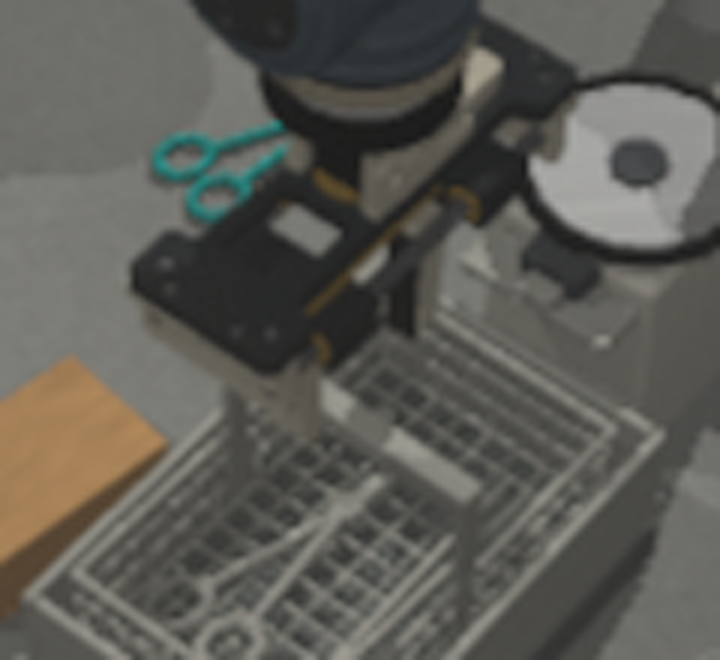

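The basket stands undisturbed. I go deeper, to TCP z of 0.129, and close fully with more time.

move_arm(deltas=[[0,0,1,0,0,0,6],[0,0,2,0,0,0,6],[0,0,3,0,0,0,6],[0,0,3,0,0,0,6],[0,0,3,0,0,0,0],[0,0,3,0,0,0,0],[0,0,3,0,0,0,0],[0,0,3,0,0,0,0],[0,0,3,0,0,0,0],[0,0,3,0,0,0,0],[0,0,3,0,0,0,0],[0,0,3,0,0,0,0],[0,0,3,0,0,0,0],[0,0,3,0,0,0,0]], force=40)

```text
time_s: 19.95
eef_pos: [0.5431, -0.0536, 0.1293]
orientation: [3.142, -0.002, -1.619]
wrist_force: [-0.3, -1.8, 0.8]
finger_gap: 0.148
```

```bash
python3 - <<'E'
from h import *
o=robot.get_obs();print(o['time_s'],o['eef_pos'],o['orientation'],o['finger_gap']*93,o['wrist_force'],o['moment'])
w=cams.camera('wrist');crop(w,200,100,360,280,4,'w16.png')
s=cams.camera('scene');crop(s,220,150,340,260,6,'s16.png')
E
```

```text
19.95 [ 0.5430506  -0.05357406  0.12929758] [ 3.14157579e+00 -1.92734455e-03 -1.61930181e+00] 13.770638362227082 [-0.28752747 -1.77693895  0.79369839] [-0.17942224  0.1056849  -0.06619661]
```

View pics/w16.png

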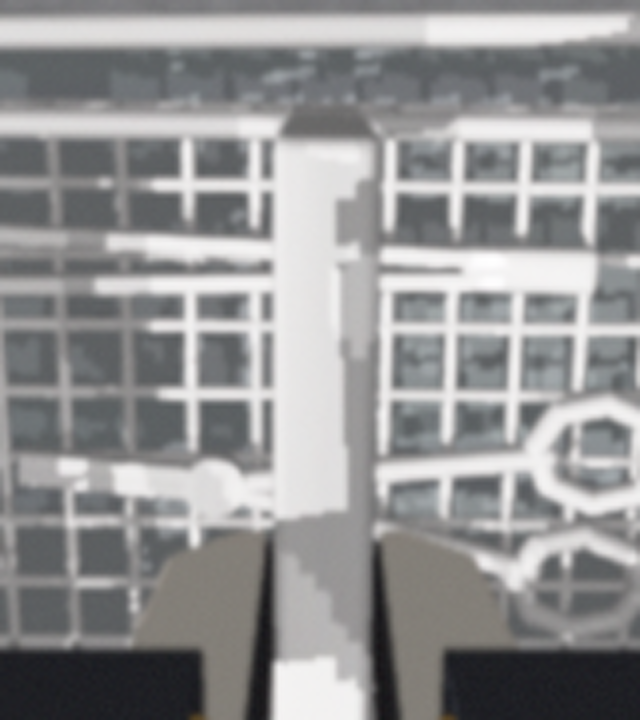

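View pics/s16.png

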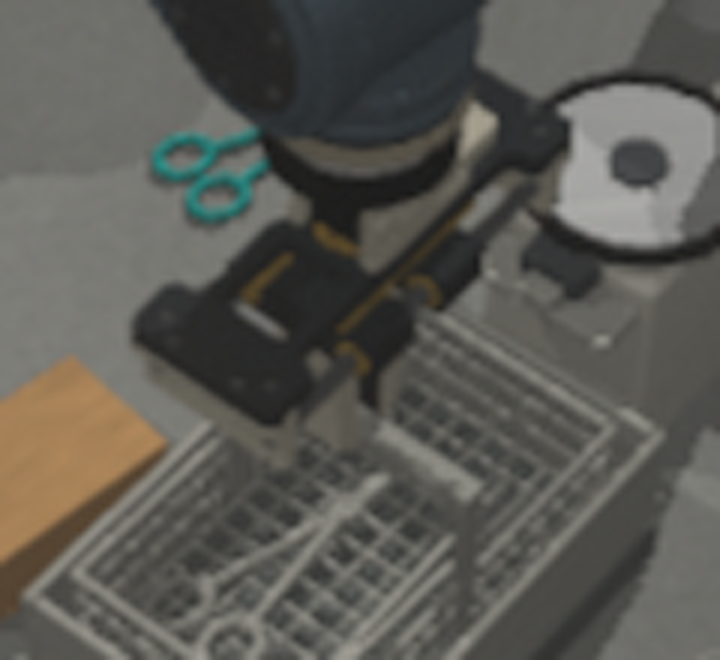

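The gap now holds at 13.8 mm, which matches the 14 mm bar. I test with a small lift.

move_arm(deltas=[[0,0,0,0,0,0,0],[0,0,-0.2,0,0,0,0],[0,0,-0.4,0,0,0,0],[0,0,-0.7,0,0,0,0],[0,0,-1,0,0,0,0],[0,0,-1,0,0,0,0],[0,0,-1,0,0,0,0]], force=60)

```text
time_s: 20.92
eef_pos: [0.543, -0.0536, 0.1392]
orientation: [3.141, -0.002, -1.619]
wrist_force: [-0.9, -0.3, -4.3]
finger_gap: 0.142
```

```bash
python3 - <<'E'
from h import *
o=robot.get_obs();print(o['time_s'],o['eef_pos'],o['orientation'],o['finger_gap']*93,o['wrist_force'],o['moment'])
w=cams.camera('wrist');cv2.imwrite('pics/w17.png',w['pixels'])
s=cams.camera('scene');crop(s,220,150,340,260,6,'s17.png')
E
```

```text
20.925 [ 0.54298498 -0.0535837   0.13924408] [ 3.14149134e+00 -1.93487718e-03 -1.61937532e+00] 13.218699389644552 [-0.93742271 -0.3023028  -4.32313183] [ 0.04485826 -0.0014314  -0.05443637]
```

View pics/w17.png

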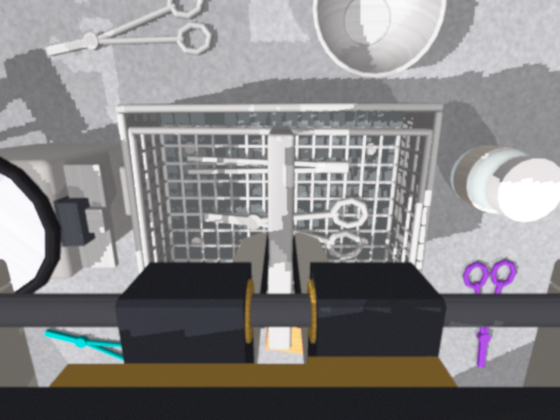

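View pics/s17.png

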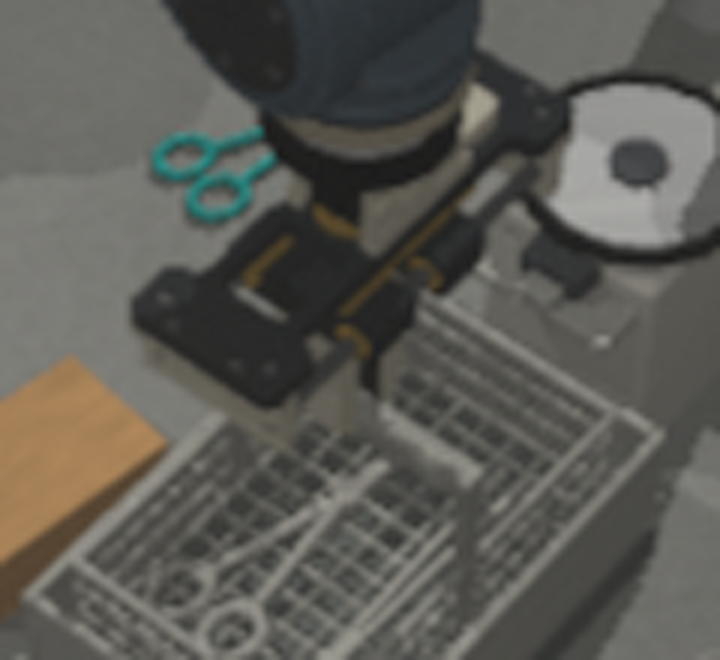

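The basket has risen 10 mm, the wrist carries about 4.3 N, and the basket is level with both instruments in it. I continue straight up, with 10.5 cm to go.

move_arm(deltas=[[0,0,-0.4,0,0,0,0],[0,0,-1,0,0,0,0],[0,0,-1.7,0,0,0,0],[0,0,-2.4,0,0,0,0],[0,0,-3.1,0,0,0,0],[0,0,-3.8,0,0,0,0],[0,0,-4.5,0,0,0,0],[0,0,-5.2,0,0,0,0],[0,0,-5.9,0,0,0,0],[0,0,-6.6,0,0,0,0],[0,0,-7.3,0,0,0,0],[0,0,-8,0,0,0,0],[0,0,-8.7,0,0,0,0],[0,0,-9.4,0,0,0,0],[0,0,-10,0,0,0,0],[0,0,-10.3,0,0,0,0],[0,0,-10.5,0,0,0,0],[0,0,-10.5,0,0,0,0],[0,0,-10.5,0,0,0,0],[0,0,-10.5,0,0,0,0]])

```text
time_s: 23.52
eef_pos: [0.5429, -0.0534, 0.244]
orientation: [3.141, -0.002, -1.619]
wrist_force: [0.5, 0.4, -4.1]
finger_gap: 0.139
```

```bash
python3 - <<'E'
from h import *
o=robot.get_obs();print(o['time_s'],o['eef_pos'],o['orientation'],o['finger_gap']*93,o['wrist_force'],o['moment'])
w=cams.camera('wrist');cv2.imwrite('pics/w18.png',w['pixels'])
s=cams.camera('scene');crop(s,190,80,390,280,4,'s18.png');cv2.imwrite('pics/s18.png',cv2.resize(cv2.imread('pics/s18.png'),(600,600)))
E
```

```text
23.525 [ 0.54292595 -0.05336765  0.24399949] [ 3.14099885e+00 -1.87344939e-03 -1.61932136e+00] 12.949063971845437 [ 0.47433454  0.39437745 -4.12996173] [ 0.04128508 -0.00881473 -0.00545231]
```

View pics/w18.png

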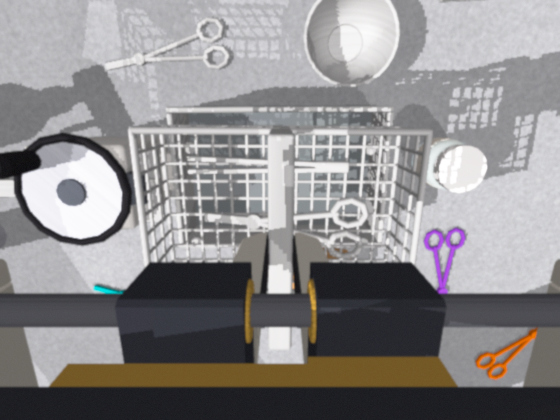

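View pics/s18.png

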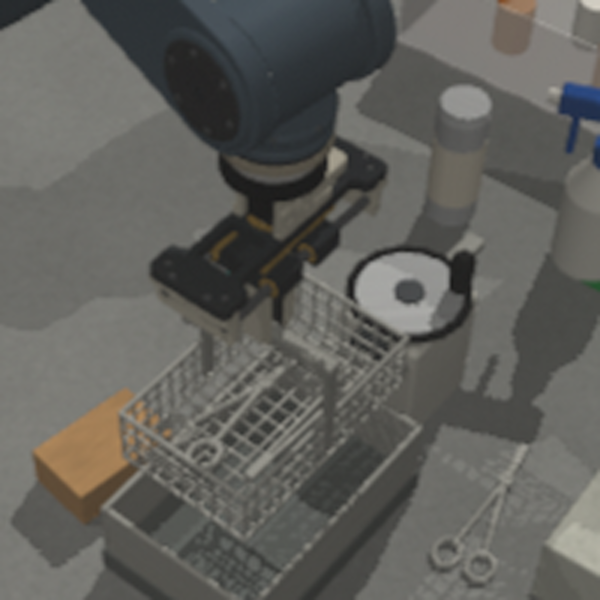

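The basket hangs level over the bath, unchanged relative to the gripper since the test lift: its rim is at row 131 in both w17 and w18. I hold for a second and check for slip.

move_arm(deltas=[[0,0,0,0,0,0,0],[0,0,0,0,0,0,0],[0,0,0,0,0,0,0],[0,0,0,0,0,0,0],[0,0,0,0,0,0,0],[0,0,0,0,0,0,0],[0,0,0,0,0,0,0],[0,0,0,0,0,0,0],[0,0,0,0,0,0,0],[0,0,0,0,0,0,0],[0,0,0,0,0,0,0],[0,0,0,0,0,0,0]])

```text
time_s: 25.12
eef_pos: [0.5429, -0.0533, 0.2441]
orientation: [3.141, -0.002, -1.619]
wrist_force: [-0.2, 0.7, -3.9]
finger_gap: 0.139
```

```bash
python3 - <<'E'
from h import *
o=robot.get_obs();print(o['time_s'],o['eef_pos'],o['orientation'],o['finger_gap']*93,o['wrist_force'],o['moment'])
w=cams.camera('wrist');p=cv2.imread('pics/w18.png')
d=cv2.absdiff(w['pixels'],p);print('diff mean',d.mean(),'frac>40',(d.max(2)>40).mean())
s=cams.camera('scene')
S=lambda u,v:(190+u/3,80+v/3)
for n,q in(('basket rim far +y +x',(408,340)),('-x,-y',(122,413)),('-y+x bottom',(245,530))):print(n,onz(s,S(*q),.22))
print('wrist rim corners',onz(w,(131,130),.22),onz(w,(431,131),.22))
E
```

```text
25.125 [ 0.54294944 -0.0533494   0.24406614] [ 3.14111402e+00 -1.87320758e-03 -1.61934177e+00] 12.970524223889221 [-0.23139976  0.6502086  -3.90874823] [ 0.05201568  0.02725837 -0.01401208]
diff mean 1.0951502267573696 frac>40 6.802721088435374e-05
basket rim far +y +x [0.61483893 0.04321301 0.22      ]
-x,-y [ 0.47741233 -0.15251289  0.22      ]
-y+x bottom [ 0.61853335 -0.18239723  0.22      ]
wrist rim corners [0.61018053 0.04530396 0.22      ] [ 0.59945231 -0.16036312  0.22      ]
```

The basket is stable with no slip. The rim length seen at the assumed height is 206 mm against 210 mm nominal, so the height fits. I hand the job in.

```bash
python3 -c "
from station import order; print(order.close_job())"
```

```text
the job is handed in; nothing more can be done
None
```

The hold-down is wound back to its stop, and the basket is held level and still over the middle of the bath. I handed the job in at about 25 s of the 64 s allowed.

- **Winding:** I gripped the crank knob and took it about 6 rad anticlockwise. It stopped at the predicted angle, with the push rising to about 15 N. The pictures show the collar against the housing.
- **First lift failed:** I gripped the handle bar too high, and the fingers came off it. The basket stayed where it was. I regripped 10 mm deeper, tested with a 10 mm lift, then raised it straight up.
- **Last checks:**
  - **Grip:** the gap is 13 mm on the 14 mm bar, and the wrist carries about 4 N.
  - **Stillness:** the wrist picture did not change over 1.6 s, and both instruments lie in the basket.
  - **Height:** the feet should be about 50 mm above the bath's rim. This comes from how far the arm lifted, not from seeing the feet.
  - **Position:** the basket's centre is within about 1 cm of the bath's, from image estimates.
  - **Bystanders:** the pictures show none moved.
- **Disagreements:**
  - **Cameras:** the top and scene views differed by up to about 6 mm in x for the bath and bar, and one rim corner by about 11 mm. I used values in between.
  - **Rim length:** the basket's rim measured 206 mm against 210 mm nominal, so the basket may hang a few mm lower than planned.
  - **Knob:** the finger gap read 18 mm on the 22 mm knob. I did not find out why.

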